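# Load the bench gauge and hold its arm at the 90 mark

## Robot

A 6-joint arm with a two-finger parallel gripper is mounted at the origin on a cart in front of the work surface, level with it; the furniture and walls round the work are solid. World frame = base frame: x ahead of the robot, y to its left, z up, the work surface at z = 0. Lengths are in m, angles in rad, forces in N, time in s.
With the tool pointing down it reaches from about 0.25 to 0.725 m from the base axis. Payload 9.7 kg.
Tool frame: the origin (TCP) lies at the very end of the fingers, on their centre line; the grasp point (between the pads) lies 19 mm behind it; z points along the fingers, y is the line along which they close (so a half turn about z gives the same grasp; the last joint's range is limited). The gripper opens to 85 mm and grips with 20 to 120 N. Pads are 22 mm wide; open, the fingers measure 114 mm over their backs; the gripper's body (76 mm by 85 mm) begins 54 mm behind the grasp point. The pads swing forward as they close: fully open they stand 13 mm farther back than shut.
Start: joints at [1.206, 0.087, 0.176, 1.66, 0, 1.571], TCP at [0.196, 0.514, 0.231] pointing down, gripper open.
Joint ranges: [-3.13, 3.13], [-0.85, 1.81], [-1.15, 1.24], [-2.2, 2.28], [-1.44, 1.52], [-3.14, 3.14]. Speed limits (rad/s): [2.22, 2.22, 2.57, 3.14, 3.14, 3.14].

## Interface

Orientations are given as [roll, pitch, yaw] about the fixed x, y, z axes, in that order (R = Rz(yaw) Ry(pitch) Rx(roll)).
In Python, from bench import * gives the robot as it stands. The module is installed in compiled form; this text tells all that it offers. Calls block until the motion is done:
- move_to(position, orientation): joint-space move of the TCP to a pose.
- line_to(position, v=0.15, rot=None, guard=None): straight line of the TCP; rot=None keeps the orientation; v is the mean speed in m/s. With guard (N) it stops when the force on the tool has changed by that much, and returns True; else False.
- move_j(angles): joint-space move.
- move_gripper(opening, effort=None): opening from 0.0 (shut) to 1.0 (fully open); effort is the grip in N (None keeps the last); returns when the fingers have stopped.
- dwell(seconds).
- inverse_kinematics(position, orientation): joint angles nearest the present ones, or None.
- camera(name): name is "scene" or "top" or "wrist"; returns a dict with "img" (400x640x3 uint8, red, green, blue), "z_map" (400x640 float32, m along the optical axis (not along the pixel's ray), 0 where there is no reading), "camera_matrix" (3x3 intrinsics, pixels), "D" ([k1, k2, p1, p2, k3] as OpenCV has them; the pictures are not rectified), "R" (3x3) and "t" (3): a world point X has camera coordinates R X + t. Camera axes: x right, y down, z forward; pixel columns grow to the right and rows downward; lengths in m; the calibration is good to about 2 mm. A picture is of the moment at which its call begins.
A pose or a line that the arm cannot do raises IKError and nothing moves.
- sign_off(): hands the job in; it is judged then, once.
Readings, each from a call of its own:
- get_clock(): time.
- get_joint_pos(): joint angles.
- get_joint_vel(): joint speeds.
- get_joint_torque(): joint torques, N m.
- get_tcp_pos(): TCP position.
- get_eef_rot(): TCP orientation.
- get_ft_force(): force on the tool from outside, world axes, zero at the start.
- get_torque(): the same for the moment, N m.
- get_grip_width(): opening from 0.0 (shut) to 1.0 (fully open).
- get_finger_force(): force on a finger pad.
Only numpy, scipy, OpenCV 4.12 (cv2) and the standard library are available. Lean on these libraries where they do the work, as an engineer would, in place of code of your own. Each camera call takes 0.05 s, during which the arm holds its last target. There are 200 camera calls.

## Task

Seat the round wax puck flat in the pocket of the bench gauge with its two crowns facing up, lowering it rather than dropping it, and let it go. Then squeeze the lock button in the side of the gauge's telescoping arm, draw the arm out until its millimetre scale reads 90 at the sleeve's mouth so that the stylus stands over the puck, and finish while still holding the arm there with the button squeezed in; do not force the arm while it is locked, and leave the spring clip and the tan model where they are.

Things in the scene. Friction and masses are not known exactly. Their poses are not given: they have to be found in the camera images.
- wax_puck: Loose round wax puck, 37 mm across, its disc 13 mm high, carrying two crowns that reach 24 mm; about 35 g. It starts on the work surface with the crowns up. Origin: centre of its underside; z points up through the crowns. Grip it by the rim of the disc.
- gauge: Bench gauge, fixed: grey foot 66 mm wide, 8 mm high, from x = -180 to 110 mm, then the pocket block. Two stanchions carry a square sleeve 32 mm wide (collar) round an axis 55 mm above the surface, x = -174 to -30 mm. A telescoping arm slides out of it along +x, roughly to the robot's right. Nothing is above 72 mm. Origin: on the work surface under the arm's axis; z up.
- gauge_pocket (a point): Centre of the pocket's floor: a round recess 41 mm across, 4 mm deep, in an aluminium block 64 x 64 mm, 10 mm high, 140 mm along +x from the gauge's origin; the floor is 6 mm above the work surface. Axes as the gauge's.
- gauge_grip (a point): Where to pinch (moves with the arm): middle of the arm's grey head, 55 mm above the work surface; axes as the gauge's. The head is 40 mm long (x), 30 wide (y), 30 high, free on both sides. Its +y face is plain, the lock button stands out of its -y face: a pinch from above along y squeezes it (38 mm across with the button out, 33 with it in).
- gauge_stylus (a point): Tip of the steel stylus, 7 mm thick, that hangs from a bracket on the front of the arm's head: 40 mm ahead (+x) of the pinch point and 37 mm above the work surface. At reading 90 it stands over the pocket's centre.
- gauge_arm (a joint): How far the arm is drawn out along +x, 0 to 0.115 m = the scale reading. Lines every 10 mm on top of its steel bar, full-width at 0 (nearest the head), 50 and 100; read at the sleeve's mouth. It starts at 0 to 0.025. A friction brake holds it (about 30 N) while the button is out; with the button in it slides with 1 to 2 N and stays where it is left.
- lock_button (a joint): Lock button: black ribbed pad 26 x 20 mm on the head's -y side (towards the robot), standing out 8 mm. 0 is out (locked), 0.005 m is fully squeezed in, along +y. Its spring takes 6 N to start and 9 N at the end and pushes it out when let go. 0.003 m or more counts as squeezed in.
- spring_clip: Bystander, loose: small metal clip with a cream roller, 32 x 34 x 16 mm. Origin: centre of its underside. It and the puck may have changed places.
- tan_model: Bystander, loose: tan plaster dental model, 55 x 60 x 42 mm. Origin: centre of its underside.
Not all that is in view belongs to the job. Several things look just like the wax_puck: the one meant starts farthest to the robot's left.

How it is judged:
By the outcome, as a careful person would: the job done as asked, in the order asked, and still so for the second after the job is handed in, while the arm keeps its last pose, push and grip.
It also fails if it takes over 48 s, if anything falls off the work surface, if the arm or the gripper's body presses on something with over 40 N, if the wrist force passes 120 N, or if a joint passes its speed limit or range.

## Working session

There is one attempt and no reset: what is moved stays moved. The work goes in short steps, each a Python script; the robot and the scene stay as the last script left them, time stands still between calls to the robot, and variables do not carry over. Pictures are saved under pics/ and viewed, at most 12 in all, crops included, and the job is handed in when it is done.

```bash
mkdir -p pics
cat > h.py <<'E'
from bench import *
import numpy as np, cv2
def snap(name,fn=None):
    c=camera(name); np.savez('pics/%s.npz'%(fn or name),**{k:np.asarray(v) for k,v in c.items()})
    cv2.imwrite('pics/%s.png'%(fn or name),c['img'][:,:,::-1]); return c
def load(fn): return dict(np.load('pics/%s.npz'%fn))
def ray(c,uv):
    p=cv2.undistortPoints(np.array([[uv]],float),c['camera_matrix'],c['D'])[0,0]
    d=c['R'].T@np.array([p[0],p[1],1.]); o=-c['R'].T@c['t']; return o,d
def at_z(c,uv,z):
    o,d=ray(c,uv); return o+d*(z-o[2])/d[2]
def at_depth(c,uv,r=1):
    o,d=ray(c,uv); u,v=map(int,np.round(uv)); w=c['z_map'][v-r:v+r+1,u-r:u+r+1]; w=w[w>0]
    return o+d*np.median(w) if len(w) else None
def tri(c1,a,c2,b):
    o1,d1=ray(c1,a);o2,d2=ray(c2,b)
    s=np.linalg.lstsq(np.c_[d1,-d2],o2-o1,rcond=None)[0]
    p,q=o1+s[0]*d1,o2+s[1]*d2; return (p+q)/2,np.linalg.norm(p-q)
E
python3 - <<'E'
from h import *
for n in("top","scene","wrist"):
    c=snap(n); print(n,-c['R'].T@c['t'],c['R'].tolist(),c['camera_matrix'][0,0],(c['z_map']>0).mean())
print(get_clock(),get_eef_rot())
a=[load(n)['img'] for n in("top","scene")]
E
```

```text
top [0.36217619 0.26566754 0.88586272] [[-0.03177476225508586, -0.9994786614139085, 0.00572449664990174], [-0.9773439255382527, 0.029870938639921064, -0.20953896591863025], [0.20925872908223345, -0.012252852852786584, -0.977783540411607]] 445.1145587515129 0.9959140625
scene [-0.16658805 -0.07523454  0.39641351] [[0.43443904305610775, -0.9006035249502194, -0.013266827643882003], [-0.3458724154290352, -0.15320784840901405, -0.9256887313947196], [0.8316459523822491, 0.4067439563572145, -0.3780533875699331]] 469.6452968702628 0.99612109375
wrist [0.12514608 0.54124895 0.37259927] [[0.3561798499526521, 0.93441737967911, -0.0002739367318416006], [0.892258810802231, -0.34002281435843484, 0.29708365869155196], [0.27750698916152594, -0.10605963543872997, -0.954851414984085]] 330.6235405683589 0.99605859375
0.15 [-3.14051002e+00  1.80618026e-05  2.77678429e+00]
```

View pics/top.png

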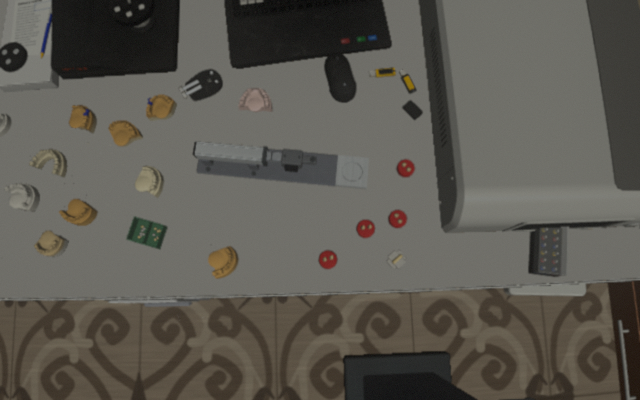

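View pics/scene.png

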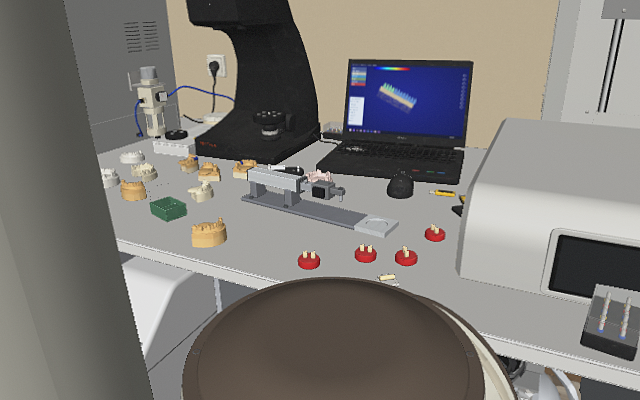

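The top view shows four red pucks. The one farthest to the robot's left (smallest column) is at (328,259). The gauge runs from (196,165) to (368,172), with its pocket near (353,171) and its head near (291,160). The clip is at (397,259). The scene view agrees, with the target puck at (309,260).

Run:
```python
from h import *
t=load('top');s=load('scene')
a=cv2.resize(t['img'][130:280,185:385],None,fx=4,fy=4,interpolation=cv2.INTER_CUBIC)
b=cv2.resize(s['img'][155:275,240:400],None,fx=5,fy=5,interpolation=cv2.INTER_CUBIC)
cv2.imwrite('pics/tc.png',a[:,:,::-1]);cv2.imwrite('pics/sc.png',b[:,:,::-1])
# red pucks from depth clouds
for n,c in(('top',t),('scene',s)):
    im=c['img'].astype(int); m=((im[...,0]>110)&(im[...,1]<70)&(im[...,2]<80)).astype(np.uint8)
    k,l,st,ce=cv2.connectedComponentsWithStats(m)
    for i in range(1,k):
        if st[i,4]>40: 
            v,u=np.where(l==i); P=np.array([at_depth(c,(x,y),0) if 0 else at_depth(c,(x,y),1) for x,y in zip(u,v)])
            print(n,ce[i].round(1),st[i],P.min(0).round(4),P.max(0).round(4),np.median(P[:,2]).round(4))
```

```text
top [406.6 168.2] [399 160  15  15 119] [0.6059 0.0584 0.0118] [0.6361 0.0872 0.0163] 0.0135
top [398.4 219.2] [391 211  15  16 138] [0.4992 0.0827 0.0105] [0.5297 0.1113 0.017 ] 0.0136
top [365.8 229.4] [358 221  16  17 149] [0.4801 0.1478 0.0061] [0.5112 0.1779 0.0168] 0.0137
top [327.9 260.5] [320 253  16  16 160] [0.4209 0.2257 0.0091] [0.4503 0.2554 0.0206] 0.0137
scene [434.6 235.1] [426 228  19  14 182] [0.6015 0.0553 0.002 ] [0.6331 0.0893 0.0159] 0.0119
scene [364.9 255.3] [355 247  21  16 231] [0.4782 0.1448 0.0015] [0.5103 0.1789 0.016 ] 0.0123
scene [405.8 258.2] [396 250  21  16 245] [0.4962 0.0793 0.0019] [0.5293 0.1139 0.0165] 0.0123
scene [308.  261.9] [298 253  21  16 233] [0.4193 0.2227 0.0024] [0.4525 0.2563 0.019 ] 0.0124
```

View pics/tc.png

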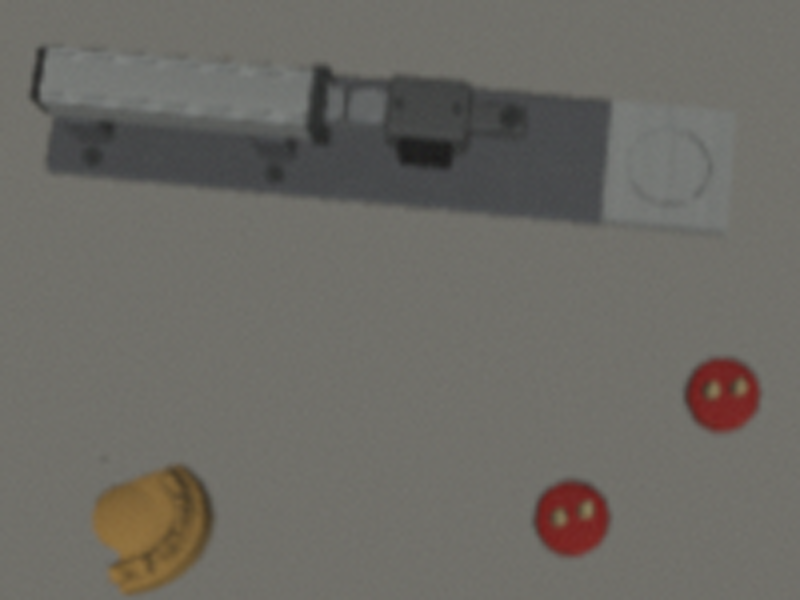

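View pics/sc.png

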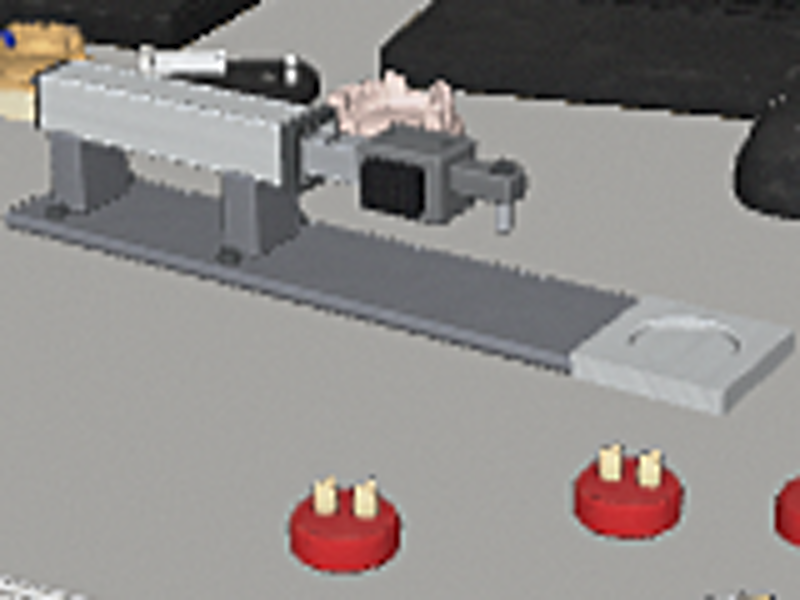

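```bash
cat > m.py <<'E'
from h import *
t=load('top');s=load('scene')
T=lambda u,v:(185+(u+.5)/4-.5,130+(v+.5)/4-.5)
S=lambda u,v:(240+(u+.5)/5-.5,155+(v+.5)/5-.5)
if __name__=='__main__':
    f=lambda p:np.round(p,4)
    for n,a,b in(('pocket c (rim z.01)',(669,167),(685,337)),('blk far right',(735,113),(795,338)),('blk near right',(727,233),(722,412)),('stylus top',(511,117),(503,172))):
        p,e=tri(t,T(*a),s,S(*b));print(n,f(p),f(e),f(at_z(t,T(*a),.01)))
    B=[at_z(t,T(*q),.01) for q in((609,100),(735,113),(727,233),(603,222))];print('blk centre',f(np.mean(B,0)),'sides',[f(np.linalg.norm(B[i]-B[i-1])) for i in range(4)])
    e=at_z(t,T(603,222),.008)-at_z(t,T(47,172),.008);print('psi foot',np.arctan2(e[1],e[0]),np.linalg.norm(e))
    H=[at_z(t,T(*q),.07) for q in((390,77),(471,80),(467,142),(386,136))];print('head',f(np.mean(H,0)),[f(np.linalg.norm(H[i]-H[i-1])) for i in range(4)],f(at_depth(t,T(430,105))))
    psi=np.arctan2(e[1],e[0])
    for pos in((.60,.25,.23),(.4357,.2402,.12)):
        for y in(psi,psi+np.pi): print(pos,y,inverse_kinematics(pos,[np.pi,0,y]))
E
python3 m.py
```

```text
pocket c (rim z.01) [0.615  0.1841 0.013 ] 0.0007 [0.6157 0.1842 0.01  ]
blk far right [0.6446 0.1485 0.0069] 0.0005 [0.6437 0.1487 0.01  ]
blk near right [0.5815 0.1563 0.0024] 0.002 [0.58   0.1564 0.01  ]
stylus top [0.6271 0.2647 0.0642] 0.0009 [0.6449 0.2642 0.01  ]
blk centre [0.616  0.1844 0.01  ] sides [np.float64(0.0651), np.float64(0.0654), np.float64(0.0641), np.float64(0.0632)]
psi foot -1.6947539707803951 0.28714964302884827
head [0.6309 0.3038 0.07  ] [np.float64(0.0298), np.float64(0.0391), np.float64(0.0312), np.float64(0.0389)] [0.6324 0.303  0.0708]
(0.6, 0.25, 0.23) -1.6947539707803951 [ 0.39479112  0.34054369  0.47108403  1.70133666  0.         -1.05204756]
(0.6, 0.25, 0.23) 1.446838682809398 [0.39479112 0.34054369 0.47108403 1.70133666 0.         2.08954509]
(0.4357, 0.2402, 0.12) -1.6947539707803951 [ 0.50383826 -0.05155825 -0.17921388  1.44314069  0.         -0.94300042]
(0.4357, 0.2402, 0.12) 1.446838682809398 [ 0.50383826 -0.05155825 -0.17921388  1.44314069  0.          2.19859223]
```

Cross-checks agree: the foot, block, head and stylus give ψ = −1.695, the block is about 64 mm square, and the reading is about 9.5. Next I'll take a closer wrist view over the gauge, then go to the puck.

Run:
```python
from h import *
Y=1.4468
move_to((.585,.24,.23),[np.pi,0,Y]); snap('wrist','w1')
move_to((.4357,.2402,.13),[np.pi,0,Y]); move_gripper(.58,20); snap('wrist','w2')
print(get_clock(),get_grip_width())
a=np.hstack([load(n)['img'][:,:,::-1] for n in('w1','w2')]);cv2.imwrite('pics/w12.png',cv2.resize(a,(800,250),interpolation=cv2.INTER_AREA))
c=load('w1');p=lambda P:cv2.projectPoints(np.array([P],float),cv2.Rodrigues(c['R'])[0],c['t'],c['camera_matrix'],c['D'])[0].ravel().round(1)
print(p((.616,.1843,.01)),p((.631,.304,.07)))
u,v=p((.616,.1843,.01)).astype(int);print(u,v)
cv2.imwrite('pics/w1c.png',cv2.resize(c['img'][:,:,::-1],(800,500)))
```

```text
3.1833 0.5768105663955597
[353.3 216.3] [364.2 110.2]
353 216
```

View pics/w1c.png

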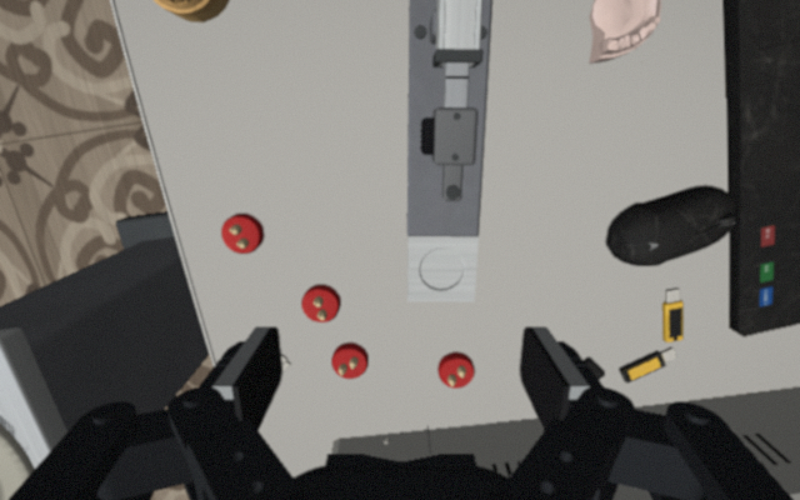

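View pics/w2.png

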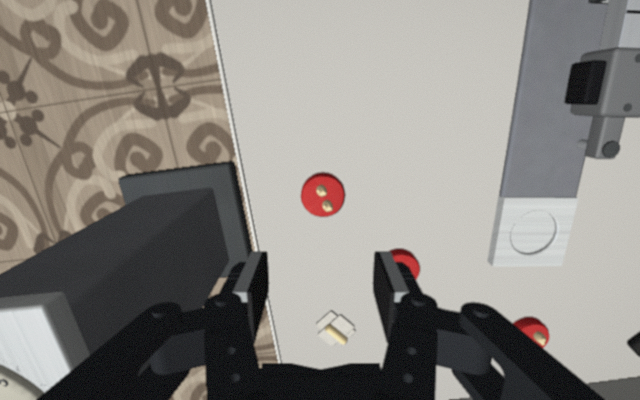

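In w1 the pocket is at (441,269)/1.25 and the head top at (455,137)/1.25, both within 1 px of the prediction. In w2 the puck is at (323,194), the pocket at (534,231), and the fingertips near (255,255) and (385,255). Next I'll grasp, using a light touch on the table to find the true fingertip height.

Run:
```python
from h import *
c=load('w2');d=load('w1')
print('puck z.013',at_z(c,(323,194.5),.013),'pocket',at_z(c,(533.5,231.5),.01),'tri',tri(c,(533.5,231.5),d,(352.6,215)),tri(c,(323,194.5),d,(242/1.25-.1,233.5/1.25-.1)))
for uv in((262,257),(380,257)):print('tip',at_depth(c,uv))
x,y=.4357,.2402
line_to((x,y,.03),v=.15)
hit=line_to((x,y,-.012),v=.02,guard=3)
z=get_tcp_pos()[2];print('hit',hit,z,get_ft_force(),get_clock())
```

```text
puck z.013 [0.43839587 0.24291048 0.013     ] pocket [0.61503281 0.18667597 0.01      ] tri (array([0.6154216 , 0.18607631, 0.00939995]), np.float64(0.0005613428672938522)) (array([0.43822724, 0.24118919, 0.00716082]), np.float64(0.00014916626550010075))
tip [0.41224775 0.2547879  0.14254096]
tip [0.46291987 0.24842616 0.14243522]
hit True -0.0029162824461298545 [-1.25256513  0.02059351  5.84049412] 5.4833
```

Run:
```python
from h import *
x,y=.4370,.2410
line_to((x,y,.0045),v=.05)
move_gripper(0.0,25); print(get_grip_width(),get_finger_force(),get_tcp_pos())
line_to((x,y,.06),v=.1); print(get_grip_width(),get_finger_force(),get_ft_force())
snap('wrist','w3');c=load('w3');cv2.imwrite('pics/w3c.png',cv2.resize(c['img'][150:390,170:470,::-1],None,fx=2.5,fy=2.5,interpolation=cv2.INTER_CUBIC))
print(get_clock())
```

```text
0.4002616645393617 24.817710702773184 [0.43709627 0.2410123  0.00462728]
0.39359532080485127 24.866393227275694 [ 0.84730171  0.55664912 -0.0941748 ]
6.8417
```

View pics/w3c.png

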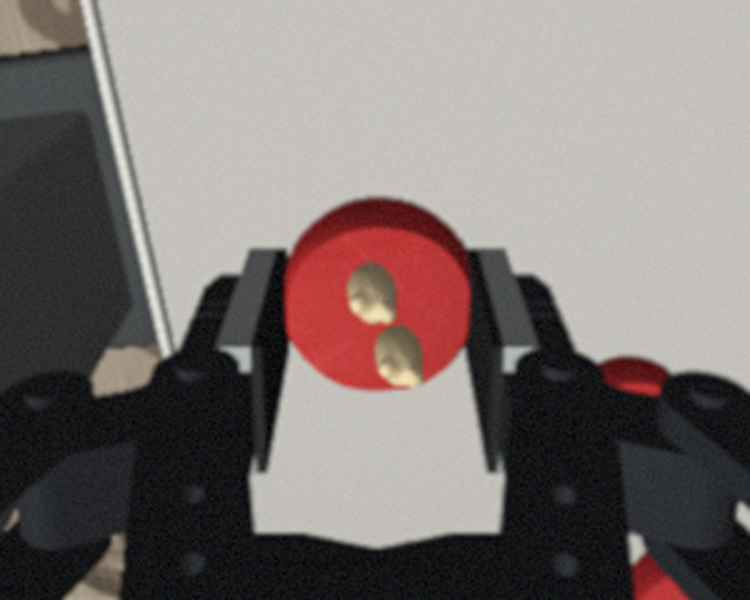

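The puck is held level between the pads with its crowns up. The top face is centred at about (379,307) in the crop. I'll work out its offset from the TCP.

Run:
```python
from h import *
c=load('w3');P=lambda u,v:(170+(u+.5)/2.5-.5,150+(v+.5)/2.5-.5)
zt=.06-.0045+.013
for q in((379,307),(379,225),(379,390),(286,300),(472,300)):print(q,at_z(c,P(*q),zt).round(4),at_depth(c,P(*q)).round(4))
d=load('w1');w=load('w2')
print('pocket w1',at_z(d,(352.6,215),.01),'w2',at_z(w,(533.5,231.5),.01))
# crosscheck of bias: block corner etc. TCP now
print(get_tcp_pos())
s=np.array([-.1238,-.9923]);print('gauge x dir',s)
```

```text
(379, 307) [0.4373 0.2429 0.0685] [0.4379 0.2478 0.0773]
(379, 225) [0.4393 0.2589 0.0685] [0.4391 0.258  0.0664]
(379, 390) [0.4352 0.2256 0.0685] [0.435  0.2243 0.0665]
(286, 300) [0.4208 0.2464 0.0685] [0.4206 0.2456 0.0671]
(472, 300) [0.4541 0.2423 0.0685] [0.4541 0.2423 0.0685]
pocket w1 [0.61533242 0.18600093 0.01      ] w2 [0.61503281 0.18667597 0.01      ]
[0.43657911 0.24080254 0.05917589]
gauge x dir [-0.1238 -0.9923]
```

Run:
```python
from h import *
x,y=.6150,.1848
line_to((x,y,.07),v=.15); line_to((x,y,.020),v=.1); dwell(.2)
snap('scene','s4')
hit=line_to((x,y,.0075),v=.015,guard=3)
print(hit,get_tcp_pos(),get_ft_force(),get_grip_width(),get_clock())
snap('scene','s5');snap('top','t5');snap('wrist','w5')
a=load('s5')['img'][195:255,330:430];b=load('w5')['img'][150:390,170:470]
im=np.hstack([cv2.resize(a,(420,252),interpolation=cv2.INTER_CUBIC),cv2.resize(b,(315,252),interpolation=cv2.INTER_CUBIC)])
cv2.imwrite('pics/s5c.png',im[:,:,::-1])
```

```text
True [0.61490494 0.18478725 0.01060873] [-0.62568404 -0.27289662  4.36008721] 0.39403898688221767 9.7667
```

View pics/s5c.png

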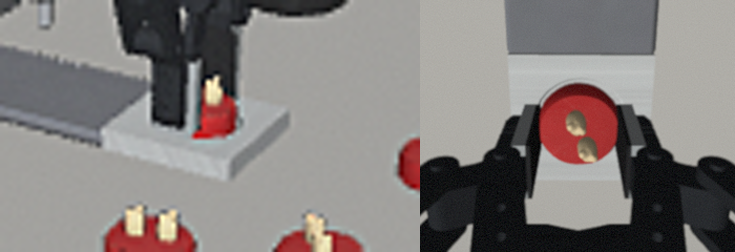

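Contact came at z = 0.0106, the height expected when fully seated. The pocket rim shows evenly at the puck's upper left in the wrist view. I'll release and check from above.

Run:
```python
from h import *
move_gripper(.6,20)
p=get_tcp_pos(); line_to((p[0],p[1],.13),v=.15)
g=np.array([.6307,.3033])   # head centre
move_to((g[0],g[1],.15),[np.pi,0,1.4468])
snap('top','t6');snap('scene','s6');snap('wrist','w6')
a=load('w6');
p=lambda P:cv2.projectPoints(np.array([P],float),cv2.Rodrigues(a['R'])[0],a['t'],a['camera_matrix'],a['D'])[0].ravel()
print(p((.616,.1843,.019)),get_clock())
s=load('s6')['img'][160:250,290:430]
im=np.hstack([cv2.resize(s,(420,270),interpolation=cv2.INTER_CUBIC),cv2.resize(a['img'],(432,270))])[:,:800]
im=np.vstack([im,cv2.resize(load('t6')['img'][140:200,250:450],(800,240),interpolation=cv2.INTER_CUBIC)])
cv2.imwrite('pics/v6.png',im[:,:,::-1])
for n,c in(('top',load('t6')),('scene',load('s6'))):
    q=c['img'].astype(int); m=((q[...,0]>110)&(q[...,1]<70)&(q[...,2]<80)).astype(np.uint8)
    k,l,st,ce=cv2.connectedComponentsWithStats(m)
    for i in range(1,k):
        if st[i,4]>40:
            v,u=np.where(l==i);P=np.array([at_depth(c,z,0) for z in zip(u,v)]);print(n,ce[i].round(1),P.mean(0).round(4),np.percentile(P[:,2],[10,50,90]).round(4))
            if n=='top': A=np.c_[P[:,:2],np.ones(len(P))];print(np.linalg.lstsq(A,P[:,2],rcond=None)[0][:2])
```

```text
[320.91761078 312.44140857] 11.8917
scene [376.1 222.5] [0.6051 0.1815 0.0169] [0.0117 0.0178 0.0205]Traceback (most recent call last):
  File "<stdin>", line 19, in <module>
ValueError: setting an array element with a sequence. The requested array has an inhomogeneous shape after 1 dimensions. The detected shape was (181,) + inhomogeneous part.
```

View pics/v6.png

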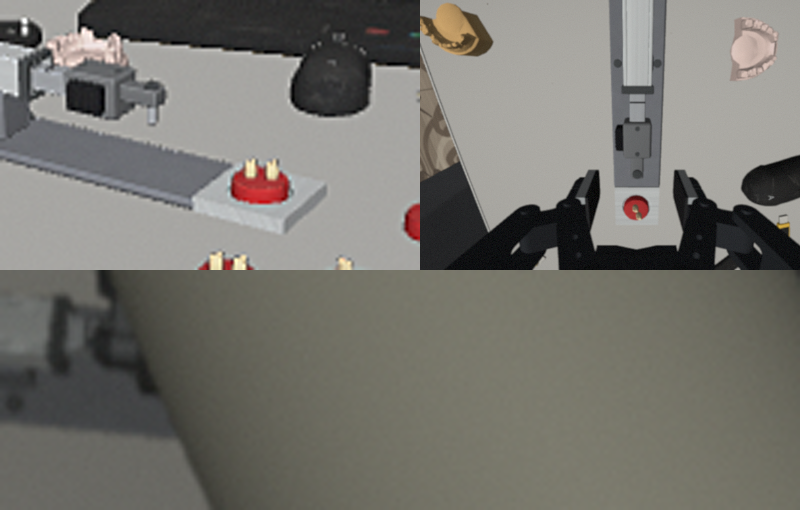

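The puck sits flat in the pocket with its crowns up (scene inset at (260,185)), clear of the fingers. The head lies centred below the gripper. Next I'll pinch the head and test that it slides.

Run:
```python
from h import *
gx=np.array([-.1238,-.9923]);gy=np.array([.9923,-.1238])
g=np.array([.6306,.3035])-.0015*gy
move_gripper(.8,20)
line_to((*g,.08),v=.12)
print(line_to((*g,.036),v=.05,guard=8),get_tcp_pos(),get_ft_force())
move_gripper(0,25); dwell(.3)
F=get_ft_force();print(get_grip_width(),get_finger_force(),F,'lat',F[:2]@gy,'ax',F[:2]@gx,get_clock())
snap('wrist','w7')
```

```text
False [0.62931008 0.3038018  0.03643882] [-0.21262724 -0.08798451 -0.40530522]
0.3754265633851343 29.631909728050232 [ 4.79721247 -1.16514315  2.96505896] lat 4.904518655893871 ax 0.5622766409959079 14.6833
```

Both pads carry over 24 N, above the 9 N spring, so the button should be in. I'll make a short guarded pull first, then the rest.

Run:
```python
from h import *
gx=np.array([-.1238,-.9923]);gy=np.array([.9923,-.1238])
p0=get_tcp_pos();g=p0[:2]+.0004*gy
h=line_to((*(g+.005*gx),p0[2]),v=.02,guard=7)
F=get_ft_force();print(h,get_tcp_pos()-p0,'lat',F[:2]@gy,'ax',F[:2]@gx,get_grip_width())
snap('wrist','w8')
if not h:
    # target: TCP over point 40 mm short of the pocket; from start reading ~9.7 -> 80 mm total, stop short
    h=line_to((*(g+.077*gx),p0[2]),v=.06,guard=10); dwell(.2)
    F=get_ft_force();print(h,get_tcp_pos()-p0,'lat',F[:2]@gy,'ax',F[:2]@gx,get_grip_width(),get_finger_force(),get_clock())
snap('wrist','w9');snap('scene','s9');snap('top','t9')
a=load('w7')['img'][90:330,240:400];b=load('w9')['img'][90:330,240:400]
cv2.imwrite('pics/v9.png',cv2.resize(np.hstack([a,b]),(800,600),interpolation=cv2.INTER_CUBIC)[:,:,::-1])
```

```text
True [-6.78518270e-04 -5.37137008e-03 -1.41055772e-06] lat -0.8680317951148688 ax 1.0163446666524312 0.37762336215895886
```

View pics/v9.png

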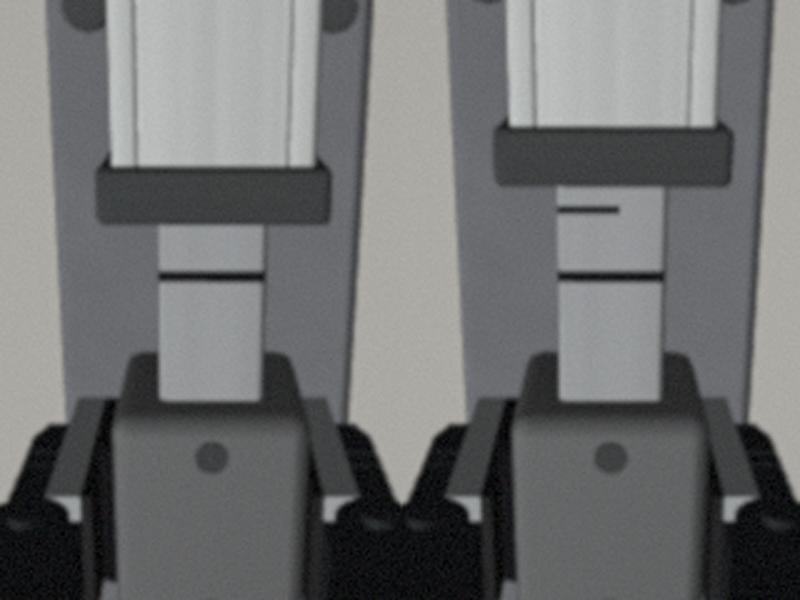

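The scale moved: the full-width 0 line is at row 275, the 10 line at row 210, and the mouth at row 186, so it reads about 14. The guard tripped only on the lateral relief; axial load is 1 N, so the arm slides freely. Continuing the draw.

Run:
```python
from h import *
gx=np.array([-.1238,-.9923]);gy=np.array([.9923,-.1238])
p0=get_tcp_pos();g=p0[:2]
h=line_to((*(g+.0745*gx),p0[2]),v=.05,guard=10); dwell(.2)
F=get_ft_force();p=get_tcp_pos();print(h,(p-p0)[:2]@gx,p,'lat',F[:2]@gy,'ax',F[:2]@gx,get_grip_width(),get_finger_force(),get_clock())
snap('wrist','w9');snap('scene','s9');snap('top','t9')
c=load('w9');P=lambda X:cv2.projectPoints(np.array([X],float),cv2.Rodrigues(c['R'])[0],c['t'],c['camera_matrix'],c['D'])[0].ravel().round(1)
b=c['img'][40:240,250:390];s=load('s9')['img'][170:250,310:430]
im=np.hstack([cv2.resize(b,(420,600),interpolation=cv2.INTER_CUBIC),np.vstack([cv2.resize(s,(375,250),interpolation=cv2.INTER_CUBIC),cv2.resize(c['img'][:,40:600],(375,268)),np.zeros((82,375,3),np.uint8)])])
cv2.imwrite('pics/v10.png',im[:,:,::-1])
```

```text
False 0.07509075561275451 [0.61990965 0.22397302 0.03687838] lat -2.4377342704676765 ax 1.1372567786326742 0.37505498700209533 25.275102853775024 17.1
```

View pics/v10.png

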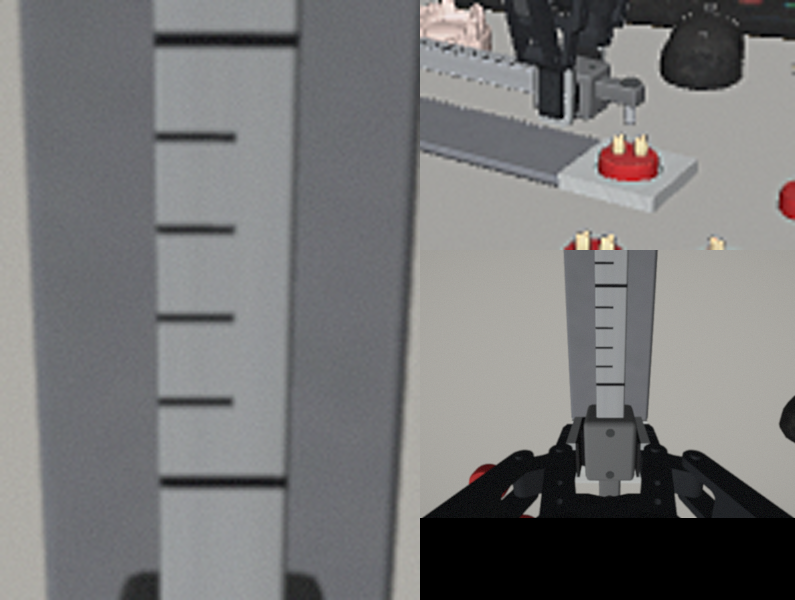

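The arm is drawn out with the stylus over the puck (scene inset (629,122) above puck (628,160)). The sleeve's mouth is outside this wrist view, so I'll work out the reading from the earlier mouth view plus the displacement, and cross-check with the scene and top cameras.

Run:
```python
from h import *
gx=np.array([-.1238,-.9923])
def prof(fn,u,v0,v1):
    g=cv2.cvtColor(load(fn)['img'],cv2.COLOR_RGB2GRAY)[v0:v1,u-6:u+6].mean(1);return g
P=lambda u,v:(240+(u+.5)/2.5-.5,90+(v+.5)/2.5-.5)
c=load('w8');w7=load('w7')
for z in (.060,.063,.066):
    l0=at_z(c,P(212,275.5),z)[:2]@gx;l10=at_z(c,P(188,210),z)[:2]@gx
    print('bar z',z,'spacing',(l0-l10)*1e3,'r from mouth z.071/.072:',[(l0-at_z(c,P(212,186),m)[:2]@gx)*1e3 for m in(.070,.071,.072)],
     'w7',[(at_z(w7,P(212,275.5),z)[:2]-at_z(w7,P(212,224),m)[:2])@gx*1e3 for m in(.070,.071,.072)])
print('depth bar',at_depth(c,P(212,300)),'collar',at_depth(c,P(212,165)))
w=load('w9');Q=lambda u,v:(250+(u+.5)/3-.5,40+(v+.5)/3-.5)
for z in(.06,.063,.066):print('w9 50 span',z,(at_z(w,Q(222,482),z)-at_z(w,Q(222,40),z))[:2]@gx)
s=load('s9');t=load('t9')
S=lambda u,v:(310+(u-420+.5)/3.125-.5,170+(v+.5)/3.125-.5)
print('stylus tip z.037',at_z(s,S(629,122),.037)[:2],'boss top z.065',at_z(s,S(632,84),.064)[:2],'puck top centre ~',at_z(s,S(628,156),.019)[:2])
cv2.imwrite('pics/f.png',cv2.resize(np.vstack([t['img'][120:210,180:380],s['img'][150:240,230:430]]),(800,720)[::1] if 0 else (660,594),interpolation=cv2.INTER_CUBIC)[:,:,::-1])
```

```text
bar z 0.06 spacing 10.018195540096642 r from mouth z.071/.072: [np.float64(15.43875815669199), np.float64(15.624988704140474), np.float64(15.811219251589016)] w7 [np.float64(10.24827279165961), np.float64(10.481124669784037), np.float64(10.713976547908448)]
bar z 0.063 spacing 9.765218816507492 r from mouth z.071/.072: [np.float64(14.537237658215519), np.float64(14.723468205664004), np.float64(14.909698753112544)] w7 [np.float64(9.349843373731861), np.float64(9.58269525185629), np.float64(9.8155471299807)]
bar z 0.066 spacing 9.512242092918456 r from mouth z.071/.072: [np.float64(13.635717159739047), np.float64(13.821947707187531), np.float64(14.008178254636071)] w7 [np.float64(8.451413955804156), np.float64(8.684265833928583), np.float64(8.917117712052995)]
depth bar [0.63543944 0.33537464 0.062423  ] collar [0.63789693 0.35636787 0.06890804]
w9 50 span 0.06 0.05105232075260896
w9 50 span 0.063 0.04976257965440763
w9 50 span 0.066 0.048472838556206405
stylus tip z.037 [0.62323274 0.18761933] boss top z.065 [0.61921304 0.18526276] puck top centre ~ [0.6130731  0.18407908]
```

View pics/f.png

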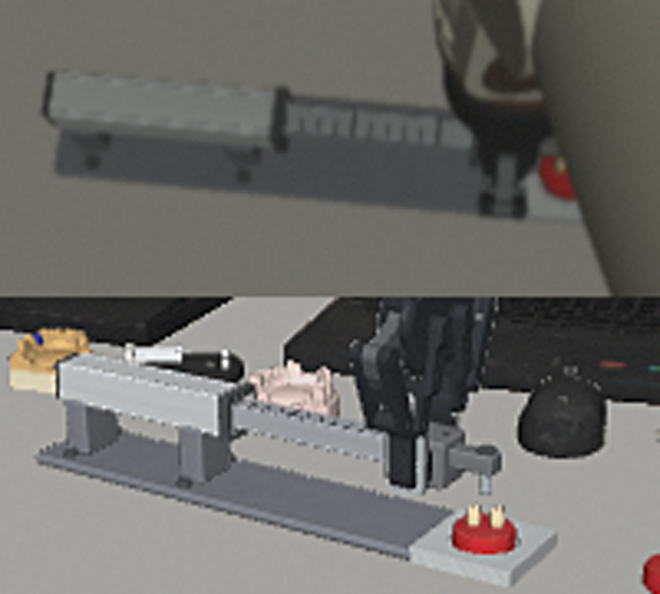

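The estimates agree: 14.8 + 75.1 gives 89.9, 9.65 + 80.5 gives 90.1, and in the top view the 90 line extrapolates to the mouth at crop column 290. The arm slid with about 1 N axial load and is still held at 25 N, so the button is in. Handing in.

```bash
python3 -c "
from h import *
print(get_finger_force(),get_grip_width(),get_clock()); print(sign_off())"
```

```text
25.27219533920288 0.37845303693671795 17.25
the job is handed in; nothing more can be done
None
```

The puck is seated flat in the pocket with its crowns up, and I handed the job in at 17 s with the arm drawn out to a measured reading of about 90 and the button still squeezed at about 25 N.

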